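# Fit a clamp plate over hidden studs and latch it

## Task

Put the steel clamp plate onto the specimen clamp so that both brass studs stand through its two holes and it lies flat on the clamp's four rubber pads. The studs may have been left up to 15 mm to either side of the middle, so slide the plate lightly over them until it drops, without pressing or shoving hard; then swing the latch with the red pin fully shut over the end of the plate and let go. Leave the gear, vial and lens standing about as they are.

Things in the scene. Friction and masses are not known exactly. Their poses are not given: they have to be found in the camera images.
- clamp_plate: loose steel plate 100 (x) x 56 (y) x 6 mm, 0.2 to 0.33 kg, lying flat; two through holes of 9.6 mm diameter at x = +35 and -35 mm, y = 0. Black upright grip bar in the middle, 14 mm thick (x), 30 mm long (y), top 42 mm above the underside, on a collar 20 x 36 mm up to 9 mm. Origin: centre of the underside, z up; alike when turned half round
- clamp_base: aluminium specimen clamp fixed to the worktop, x from -84 to +110 mm, y from -38 to +38 mm. Origin on the worktop below the middle of its slot, z up; rails top at 20 mm, four rubber rest pads on them top at 24 mm. Two screw heads, top 23 mm, at x = -76, y = +-29 mm; latch post (radius 9 mm) at x = +96, y = 0. Plate home: its origin 24 mm above this origin, their x axes in line; on the stud tops 34 mm
- slot_middle (a point): middle of the clamp's slot, at the height of the pads' tops (24 mm). A dark bar in the slot has two brass studs, 7.5 mm diameter, 70 mm apart along the base's x, y = 0, tops 10 mm above the pads. It is clamped, its place not measured: midway between the studs is anywhere from -15 to +15 mm from here along the base's x. Studs and pads yield downward together, 1 mm per 6 N, 3 mm at most
- latch (a joint): steel latch arm 65 mm long, 13 mm wide, level, on the clamp's post; 0 = open (points to the base's +y side), 1.4 = shut at its stop (points to the base's -x, over the plate's end); anticlockwise from above as it grows. Underside 31.5 mm, top 38.5 mm above the worktop: passes 1.5 mm over a plate that is home, strikes one that is not. About 1 N at the pin; stays where left
- latch_pin (a point): point on the upright red pin of the latch, 50 mm from the pivot; the pin is 11 mm in diameter and stands from 38.5 to 74.5 mm above the worktop; the point is on its axis, 58.5 mm above the worktop
- latch_pivot (a point): point on the latch's turning axis at the same height as the latch_pin point
- gear: small steel spur gear, 33 mm across, 16 mm high; a bystander; origin centre of underside
- vial_1: brown sample vial with blue cap, 22 mm across, 54 mm high; a bystander; origin centre of underside
- objective_spare: black microscope objective lens with a red ring, standing, 51 mm across, 52 mm high; a bystander; origin centre of underside

How it is judged:
By the outcome, as a careful person would: the job done as asked, in the order asked, and still so for the second after the job is handed in, with the robot touching nothing.
It also fails if it takes over 69 s, if anything falls off the work surface, if the arm or the gripper's body presses on something with over 40 N, if the wrist force passes 120 N, or if a joint passes its speed limit or range.

## Robot

A 6-joint arm with a two-finger parallel gripper is mounted at the origin on a cart in front of the work surface, level with it; the furniture and walls round the work are solid. World frame = base frame: x ahead of the robot, y to its left, z up, the work surface at z = 0. Lengths are in mm, angles in rad, forces in N, time in s.
With the tool pointing down it reaches from about 350 to 875 mm from the base axis. Payload 4.2 kg.
Tool frame: the origin (TCP) lies at the very end of the fingers, on their centre line; the grasp point (between the pads) lies arm.grip_point_offset behind it (arm.grip_point_offset is the distance from the TCP to the grasp point, in mm); z points along the fingers, y is the line along which they close (so a half turn about z gives the same grasp; the last joint's range is limited). The gripper opens to 85 mm and grips with 20 to 120 N. Pads are 22 mm wide; open, the fingers measure 114 mm over their backs; the gripper's body (76 mm by 85 mm) begins 54 mm behind the grasp point. The pads swing forward as they close: fully open they stand 13 mm farther back than shut.
Start: joints at [1.483, 0.385, 0.008, 0, -1.194, -0.259], TCP at [212.398, 587.781, 197.212] pointing down, gripper open.
Joint ranges: [-3.14, 3.14], [-1.21, 2.06], [-1.07, 1.41], [-3.16, 2.05], [-2.99, -0.16], [-3.1, 3.1]. Speed limits (rad/s): [2.79, 2.79, 3.14, 3.14, 3.14, 3.14].

## Interface

Orientations are given as a unit quaternion [x, y, z, w].
In Python, from bench import arm, cams, ticket gives the robot as it stands.
- The arm moves only by the tool servo_tool, never from a script. Its argument "commands" is a list that holds one entry, the list of rows, each a list of 7 numbers: the closure in counts, from 0 (fully open) to 255 (shut), then the shift along the tool's x, y, z in m, then the turn, a rotation vector about the tool's x, y, z in degrees. In form: [[[grip, x, y, z, ax, ay, az], ...]]. A call has 1 to 10 rows; each row shifts and turns the commanded pose from where the row before left it, along the tool's axes as they then stand; what a row does not reach is not made up. A row lasts 1/12 s, in which the tool goes at most 41.7 mm and 7.16 degrees, less where a joint would pass 70% of its speed; a pose out of reach is approached as far as the arm can. A call with a gripper value outside its range is refused whole. The fingers move at their own pace and stop on an object; the grip force is fixed at half the most. Time passes only in rows, so rows that do not move let the fingers close. It gives the time, the measured TCP pose, the force, the opening and the grip force at its end, in the units of the state.
- arm.read_state(): the state, without advancing time (a new reading comes with each control period).
- cams.get_image(name): name is "scene" or "top" or "wrist"; returns a dict with "frame" (420x560x3 uint8, blue, green, red), "K" (3x3 intrinsics, pixels), "k1" (the pictures are not rectified: a ray, as slopes to the right and down, at radius r is drawn at 1 + k1 r^2 times it, then the intrinsics apply), "T" (4x4, takes a point from camera to world coordinates). Camera axes: x right, y up, looking along -z (the intrinsics and any distortion apply to the point x, -y, -z); pixel columns grow to the right and rows downward; lengths in mm; the calibration is good to about 2 mm. A picture is of the moment at which its call begins. There is no depth.
- ticket.job_done(): hands the job in; it is judged then, once.
The state is a dict: "clock": time; "joints": joint angles; "joint_vel": joint speeds; "joint_efforts": joint torques, N m; "position": TCP position; "ee_rot": TCP orientation; "contact_force": force on the tool from outside, world axes, zero at the start; "wrist_torque": the same for the moment, N m; "gripper_width": finger opening in mm; "grasp_force": force on a finger pad.
Only numpy, scipy, OpenCV 4.12 (cv2) and the standard library are available. Lean on these libraries where they do the work, as an engineer would, in place of code of your own. Each camera call takes 0.05 s, during which the arm holds its last target. There are 200 camera calls.

## Working session

There is one attempt and no reset: what is moved stays moved. The work goes in short steps, Python scripts to look and compute and a tool call to move; the robot and the scene stay as the last step left them, time stands still between calls to the robot, and variables do not carry over. Pictures are saved under pics/ and viewed, at most 11 in all, crops included, and the job is handed in when it is done.

Besides the shell and the picture viewer there is one more tool, called after "Request:" by a JSON object that holds its "op" and its "data". servo_tool: Moves the arm, as the interface text tells. Its arguments: {"type":"object","properties":{"commands":{"type":"array","items":{"type":"array","items":{"type":"array","items":{"type":"number"}}}}},"required":["commands"]}

```bash
mkdir -p pics; cat > h.py <<'E'
import numpy as np, cv2
from bench import arm, cams
from scipy.spatial.transform import Rotation as R
def snap(cam,name,crop=None,scale=1):
    d=cams.get_image(cam); f=d["frame"]
    np.savez(f"pics/{name}.npz",K=d["K"],k1=d["k1"],T=d["T"])
    if crop: x0,y0,x1,y1=crop; f=f[y0:y1,x0:x1]
    if scale!=1: f=cv2.resize(f,None,fx=scale,fy=scale,interpolation=cv2.INTER_CUBIC)
    cv2.imwrite(f"pics/{name}.png",f); return d
def load(name): return dict(np.load(f"pics/{name}.npz"))
def unproj(d,u,v,z):
    K=np.array(d["K"]);k=float(d["k1"]);T=np.array(d["T"])
    p=cv2.undistortPoints(np.array([[[u,v]]],float),K,np.array([k,0,0,0,0]))[0,0]
    r=T[:3,:3]@np.array([p[0],-p[1],-1]); o=T[:3,3]
    return o+r*(z-o[2])/r[2]
def proj(d,P):
    K=np.array(d["K"]);k=float(d["k1"]);T=np.array(d["T"])
    c=np.linalg.inv(T)@np.append(P,1); x,y=c[0]/-c[2],-c[1]/-c[2]
    s=1+k*(x*x+y*y); return (K@[x*s,y*s,1])[:2]
E
python3 - <<'E'
from h import *
a=snap("top","top0"); b=snap("scene","scene0"); 
f=np.hstack([a["frame"],b["frame"]]); 
for d in(a,b): print(d["K"],d["k1"],np.round(d["T"],3))
s=arm.read_state(); print(s, arm.grip_point_offset)
E
```

```text
[[525.68185535   0.         271.8364022 ]
 [  0.         525.68185535 205.35927513]
 [  0.           0.           1.        ]] -0.06994818486681562 [[ 1.600000e-02  9.960000e-01 -8.700000e-02  5.004470e+02]
 [-1.000000e+00  1.500000e-02 -1.800000e-02  1.761900e+01]
 [-1.700000e-02  8.800000e-02  9.960000e-01  1.124277e+03]
 [ 0.000000e+00  0.000000e+00  0.000000e+00  1.000000e+00]]
[[524.88750607   0.         275.68877649]
 [  0.         524.88750607 207.30612251]
 [  0.           0.           1.        ]] 0.019938946702862313 [[ 8.50000e-01  3.27000e-01 -4.13000e-01  5.59390e+01]
 [-5.27000e-01  5.11000e-01 -6.79000e-01 -8.56752e+02]
 [-1.10000e-02  7.95000e-01  6.06000e-01  8.62386e+02]
 [ 0.00000e+00  0.00000e+00  0.00000e+00  1.00000e+00]]
{'clock': 0.1, 'joints': array([ 1.48263965e+00,  3.85499376e-01,  6.80757384e-03, -4.38009536e-04,
       -1.19398946e+00, -2.58590232e-01]), 'joint_vel': array([ 0.00113513, -0.00111207,  0.00285306,  0.00193338, -0.00050431,
       -0.00105747]), 'joint_efforts': array([-2.86472632e-04, -3.93320346e+01,  1.88929474e+01,  4.19791639e+00,
       -2.60056055e-03,  3.23264445e-06]), 'position': array([212.19421452, 587.27701991, 196.23632182]), 'ee_rot': array([ 9.84994036e-01, -1.72585687e-01, -1.22608870e-04,  9.56372052e-04]), 'contact_force': array([-0.42524088, -0.53880852,  0.31028244]), 'wrist_torque': array([-0.04297436, -0.01245146,  0.03289367]), 'grasp_force': 0.0, 'gripper_width': 85.1942913863042} 18.700000000000003
```

View pics/top0.png

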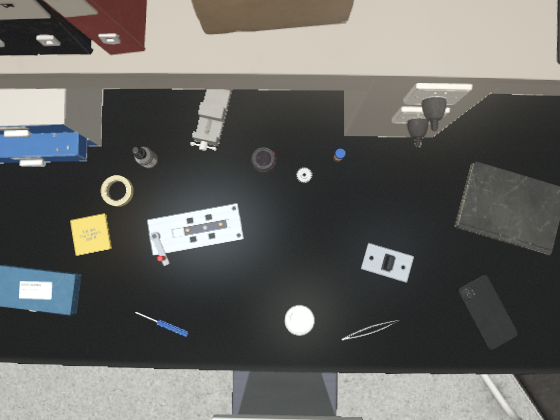

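View pics/scene0.png

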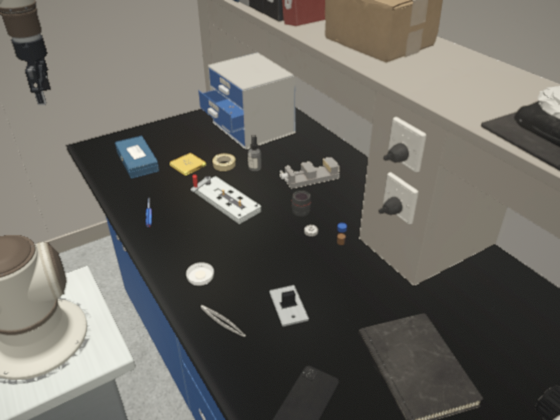

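The top view shows the clamp around (195,229), with its latch pivot end at left and the red pin at (160,258). The plate is near (388,262) with its grip bar at its centre. The gear is at (304,175), the lens at (263,159) and the vial at (340,155).

```bash
python3 - <<'E'
from h import *
f=cv2.imread("pics/top0.png")
a=cv2.resize(f[190:280,135:255],None,fx=5,fy=5,interpolation=cv2.INTER_CUBIC)
b=cv2.resize(f[235:290,350:425],None,fx=5,fy=5,interpolation=cv2.INTER_CUBIC)
o=np.zeros((450+0,600,3),np.uint8); cv2.imwrite("pics/cA.png",a)
# plate by blob
g=cv2.cvtColor(f,cv2.COLOR_BGR2GRAY)
d=load("top0")
def blob(x0,y0,x1,y1,z,th=110):
    m=(g[y0:y1,x0:x1]>th).astype(np.uint8)
    c=max(cv2.findContours(m,cv2.RETR_EXTERNAL,cv2.CHAIN_APPROX_NONE)[0],key=cv2.contourArea)
    P=np.array([unproj(d,p[0][0]+x0,p[0][1]+y0,z)[:2] for p in c],np.float32)
    r=cv2.minAreaRect(P); return r
print("plate",blob(350,235,425,290,6))
print("base",blob(140,195,255,280,20))
for n,(u,v,z) in dict(pin=(160,258,74.5),gear=(304,175,16),vial=(340,155,54),lens=(263,159,52)).items(): print(n,unproj(d,u,v,z).round(1))
E
```

```text
plate ((481.5535888671875, -208.11289978027344), (101.8949966430664, 58.227333068847656), 74.19547271728516)
base ((533.495361328125, 197.4416046142578), (102.80274963378906, 197.56027221679688), 11.639267921447754)
pin [483.4 259.   74.5]
gear [663.4 -29.5  16. ]
vial [ 700.5 -101.7   54. ]
lens [690.3  57.   52. ]
```

View pics/cA.png

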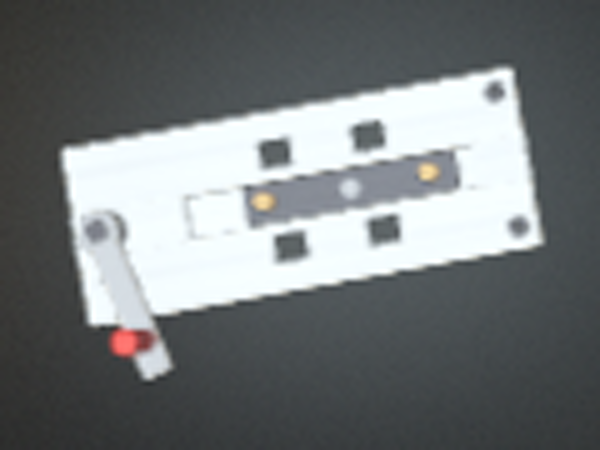

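```bash
cat >> h.py <<'E'
def yaw():  # world yaw of finger line (tool y) mod 180
    y=R.from_quat(arm.read_state()["ee_rot"]).as_matrix()[:,1]
    return np.degrees(np.arctan2(y[1],y[0]))
def go(x,y,z,yw=None):
    s=arm.read_state(); r=R.from_quat(s["ee_rot"])
    d=r.inv().apply(np.array([x,y,z])-s["position"])
    t=None
    if yw is not None:
        t=-((yw-yaw()+90)%180-90)
    print("clock",round(s["clock"],2),"pos",s["position"].round(1),"yaw",round(yaw(),2),"shift mm",d.round(1),"turn az",t, "tilt z",r.as_matrix()[:,2].round(4),"F",s["contact_force"].round(1),"w",round(s["gripper_width"],1),round(s["grasp_force"],1))
E
python3 - <<'E'
from h import *
d=load("top0")
U=lambda c,z: unproj(d,c[0]/5+135-.4,c[1]/5+190-.4,z)
pads=[U(c,24) for c in[(275,152),(368,135),(291,246),(384,229)]]
o=np.mean(pads,0); print("origin pads",o.round(1))
cor=[U(c,20) for c in[(62,148),(513,68),(543,243),(90,325)]]
ax=(cor[0]+cor[3]-cor[1]-cor[2]); ax/=np.linalg.norm(ax); ay=np.array([-ax[1],ax[0],0])
print("yaw",np.degrees(np.arctan2(ax[1],ax[0])),"origin corners",(np.mean(cor,0)-13*ax).round(1))
st=[U(c,34) for c in[(262,201),(428,171)]]; m=np.mean(st,0); print("studs",st,m, "off",(m-o)@ax,(m-o)@ay, np.linalg.norm(st[0]-st[1]))
print("pivot",U((97,230),38.5),U((125,342),74.5))
go(481.5,-208,150,74.2)
E
```

```text
origin pads [547.6 186.8  24. ]
yaw 101.06740493518522 origin corners [547.8 186.6  20. ]
studs [array([542.31902118, 213.42890764,  34.        ]), array([555.93916992, 144.31787469,  34.        ])] [549.12909555 178.87339117  34.        ] off -8.103009828826522 0.040272438723053736 70.44035297324498
pivot [528.93044062 281.36141683  38.5       ] [483.37413314 259.78153976  74.5       ]
clock 0.1 pos [212.2 587.3 196.2] yaw -109.88 shift mm [523.6 656.2  47.5] turn az -4.076395263835025 tilt z [-6.0e-04 -1.8e-03 -1.0e+00] F [-0.4 -0.5  0.3] w 85.2 0.0
```

Request:
{"op": "servo_tool", "data": {"commands": [[[0, 0.022, 0.0275, 0, 0, 0, 0], [0, 0.022, 0.0275, 0, 0, 0, 0], [0, 0.022, 0.0275, 0, 0, 0, 0], [0, 0.022, 0.0275, 0, 0, 0, 0], [0, 0.022, 0.0275, 0, 0, 0, 0], [0, 0.022, 0.0275, 0, 0, 0, 0], [0, 0.022, 0.0275, 0, 0, 0, 0], [0, 0.022, 0.0275, 0, 0, 0, 0], [0, 0.022, 0.0275, 0, 0, 0, 0], [0, 0.022, 0.0275, 0, 0, 0, 0]]]}}

```text
clock: 0.93
position: [325.7, 252.4, 197.0]
ee_rot: [0.985, -0.172, -0.0, 0.0]
contact_force: [0.8, 0.7, 0.4]
gripper_width: 85.2
grasp_force: 0.0
```

Request:
{"op": "servo_tool", "data": {"commands": [[[0, 0.022, 0.0275, 0, 0, 0, 0], [0, 0.022, 0.0275, 0, 0, 0, 0], [0, 0.022, 0.0275, 0, 0, 0, 0], [0, 0.022, 0.0275, 0, 0, 0, 0], [0, 0.022, 0.0275, 0, 0, 0, 0], [0, 0.022, 0.0275, 0, 0, 0, 0], [0, 0.022, 0.0275, 0, 0, 0, 0], [0, 0.022, 0.0275, 0, 0, 0, -2], [0, 0.022, 0.0275, 0.01, 0, 0, -2], [0, 0.022, 0.0275, 0.01, 0, 0, 0]]]}}

```text
clock: 1.77
position: [443.0, -79.5, 177.4]
ee_rot: [0.99, -0.138, 0.001, -0.0]
contact_force: [1.3, 1.4, 0.6]
gripper_width: 85.7
grasp_force: 0.0
```

```bash
python3 -c "
from h import *
go(481.5,-208,130,74.2)"
```

```text
clock 1.77 pos [443.  -79.5 177.4] yaw -105.82 shift mm [ 72.  113.1  47.4] turn az -0.01689378402119246 tilt z [ 1.5e-03  5.0e-04 -1.0e+00] F [1.3 1.4 0.6] w 85.7 0.0
```

Request:
{"op": "servo_tool", "data": {"commands": [[[0, 0.018, 0.0285, 0.007, 0, 0, 0], [0, 0.018, 0.0285, 0.01, 0, 0, 0], [0, 0.018, 0.0285, 0.01, 0, 0, 0], [0, 0.018, 0.0285, 0.01, 0, 0, 0], [0, 0, 0, 0, 0, 0, 0], [0, 0, 0, 0, 0, 0, 0]]]}}

```text
clock: 2.27
position: [480.0, -208.4, 138.6]
ee_rot: [0.99, -0.14, -0.002, -0.0]
contact_force: [0.2, 0.2, -0.1]
gripper_width: 85.4
grasp_force: 0.0
```

```bash
python3 -c "
from h import *
d=snap('wrist','w1'); print(d['T'].round(2),d['K'],d['k1'])
go(481.5,-208,30,74.2)
for y in (35,-35): pass
a=np.radians(74.2); e=np.array([np.cos(a),np.sin(a),0])
for s in(35,-35): print(proj(d,np.array([481.5,-208.1,6])+s*e))
print(proj(d,np.array([481.5,-208.1,42])))"
```

```text
[[-2.8000e-01  9.2000e-01  2.8000e-01  5.5257e+02]
 [-9.6000e-01 -2.7000e-01 -8.0000e-02 -2.3008e+02]
 [ 0.0000e+00 -2.9000e-01  9.6000e-01  3.1430e+02]
 [ 0.0000e+00  0.0000e+00  0.0000e+00  1.0000e+00]] [[378.35822917   0.         274.60395724]
 [  0.         378.35822917 204.92575261]
 [  0.           0.           1.        ]] 0.02816983855659984
clock 2.32 pos [ 480.2 -207.4  139.4] yaw -105.97 shift mm [  1.6   0.2 109.4] turn az -0.16640574525399643 tilt z [-1.9e-03  5.0e-04 -1.0e+00] F [0.2 0.3 0.6] w 85.4 0.0
[231.10660736 181.48991082]
[314.81791528 181.00983439]
[272.75821305 192.6057516 ]
```

View pics/w1.png

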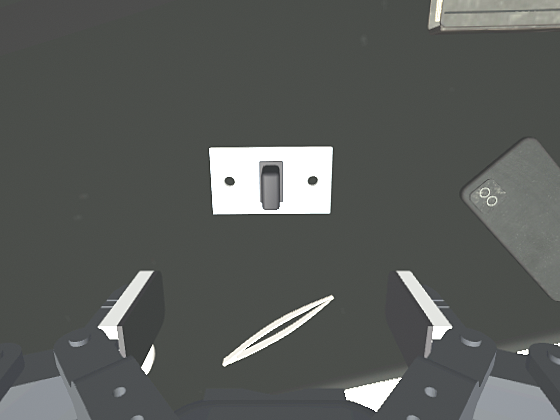

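The wrist view shows the plate square to the image, with holes at (229.5,181) and (312.5,181) and the bar at (271,187). That is within 2 mm of the estimate, so I'll descend and grasp.

Request:
{"op": "servo_tool", "data": {"commands": [[[60, 0.0015, -0.001, 0.025, 0, 0, 0], [60, 0, 0, 0.03, 0, 0, 0], [60, 0, 0, 0.03, 0, 0, 0], [60, 0, 0, 0.025, 0, 0, 0], [60, 0, 0, 0.008, 0, 0, 0], [60, 0, 0, 0.004, 0, 0, 0], [60, 0, 0, 0, 0, 0, 0], [60, 0, 0, 0, 0, 0, 0]]]}}

```text
clock: 2.98
position: [483.9, -206.3, 19.8]
ee_rot: [0.991, -0.137, 0.002, 0.0]
contact_force: [0.0, 0.3, 0.2]
gripper_width: 65.6
grasp_force: 0.0
```

```bash
python3 -c "
from h import *
go(481.5,-208,14,74.2)"
```

```text
clock 2.98 pos [ 483.9 -206.3   19.8] yaw -105.8 shift mm [-1.9  2.3  5.8] turn az 0.002803420336135787 tilt z [ 2.9e-03 -6.0e-04 -1.0e+00] F [0.  0.3 0.2] w 65.6 0.0
```

Request:
{"op": "servo_tool", "data": {"commands": [[[60, 0, 0, 0.005, 0, 0, 0], [255, 0, 0, 0, 0, 0, 0], [255, 0, 0, 0, 0, 0, 0], [255, 0, 0, 0, 0, 0, 0], [255, 0, 0, 0, 0, 0, 0], [255, 0, 0, 0, 0, 0, 0], [255, 0, 0, 0, 0, 0, 0], [255, 0, 0, 0, 0, 0, 0]]]}}

```text
clock: 3.65
position: [482.6, -206.6, 13.3]
ee_rot: [0.99, -0.138, 0.0, 0.0]
contact_force: [-0.1, 0.5, -0.9]
gripper_width: -0.1
grasp_force: 0.0
```

```bash
python3 -c "
from h import *
go(481.5,-208,14,74.2)"
```

```text
clock 3.65 pos [ 482.6 -206.6   13.3] yaw -105.87 shift mm [-0.6  1.7 -0.7] turn az -0.07272321831203499 tilt z [ 1.e-04 -0.e+00 -1.e+00] F [-0.1  0.5 -0.9] w -0.1 0.0
```

```bash
python3 -c "
from h import *
d=snap('wrist','w2')
d=snap('scene','s2',(220,220,360,350),4)
"
```

```text
(no output)
```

View pics/w2.png

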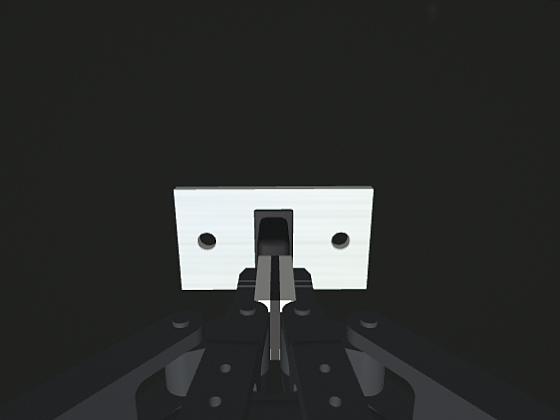

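The fingers closed just short of the bar, on the image's lower side. The holes are now at (207,240.5) and (340.5,240.5), so I'll re-measure the plate centre from here.

```bash
python3 -c "
from h import *
for n,a,b in(('w1',(229.5,181),(312.5,181)),('w2',(207,240.5),(340.5,240.5))):
  d=load(n); A=unproj(d,*a,6);B=unproj(d,*b,6); print((A+B)/2, np.linalg.norm(A-B), np.degrees(np.arctan2(*(A-B)[[1,0]])))
T=d['T']; r=R.from_quat(arm.read_state()['ee_rot']); p=arm.read_state()['position']
print('cam in tool',r.inv().apply(T[:3,3]-p)); print(proj(d,p), proj(d,p+[0,0,20]))
d=load('top0');print(proj(d,np.array([481.5,-208.1,42])),proj(d,np.array([481.5,-208.1,6])))
"
```

```text
[ 482.15980548 -206.59159437    6.        ] 69.38938601494183 73.86382172565
[ 482.4720056  -206.79191003    6.        ] 69.48238215066084 74.06324861371814
cam in tool [  75.19948838    0.82064272 -175.94839716]
[273.2558278  245.99729831] [273.09259028 263.5065929 ]
[390.70227916 262.46545758] [387.16728268 262.11974023]
```

View pics/s2.png

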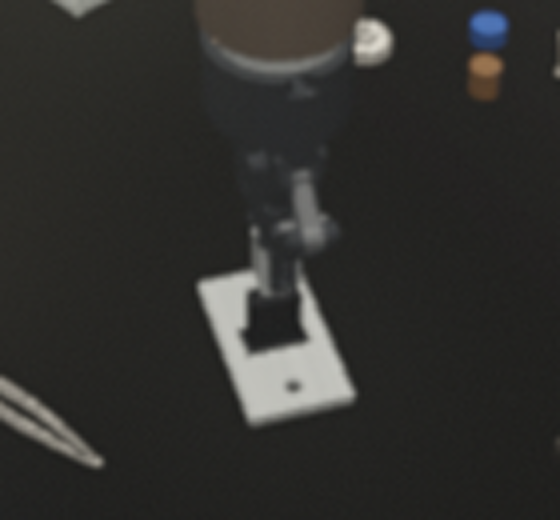

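The pictures disagree with the reported TCP. In both wrist views the finger ends lie about 35 mm behind it, so the fingers closed in the air just above the bar. I'll open, go about 28 mm lower and close again.

Request:
{"op": "servo_tool", "data": {"commands": [[[60, 0, 0, 0, 0, 0, 0], [60, 0, 0, 0, 0, 0, 0], [60, 0, 0, 0, 0, 0, 0], [60, 0, 0, 0, 0, 0, 0], [60, 0, 0, 0.01, 0, 0, 0], [60, 0, 0, 0.01, 0, 0, 0], [60, 0, 0, 0.006, 0, 0, 0], [60, 0, 0, 0, 0, 0, 0]]]}}

```text
clock: 4.42
position: [480.7, -206.3, -15.0]
ee_rot: [0.99, -0.138, -0.002, -0.0]
contact_force: [-0.7, 0.7, -0.9]
gripper_width: 65.2
grasp_force: 0.0
```

Request:
{"op": "servo_tool", "data": {"commands": [[[255, 0, 0, 0, 0, 0, 0], [255, 0, 0, 0, 0, 0, 0], [255, 0, 0, 0, 0, 0, 0], [255, 0, 0, 0, 0, 0, 0], [255, 0, 0, 0, 0, 0, 0], [255, 0, 0, 0, 0, 0, 0], [255, 0, 0, 0, 0, 0, 0]]]}}

```text
clock: 5.0
position: [483.0, -206.6, -12.3]
ee_rot: [0.99, -0.138, 0.001, 0.0]
contact_force: [-0.6, -0.2, 3.0]
gripper_width: 12.6
grasp_force: 60.4
```

```bash
python3 -c "
from h import *
go(481.5,-208,14,74.2)
snap('wrist','w3')"
```

```text
clock 5.0 pos [ 483.  -206.6  -12.3] yaw -105.86 shift mm [ -1.    1.8 -26.3] turn az -0.058267215968214714 tilt z [ 1.1e-03 -2.0e-04 -1.0e+00] F [-0.6 -0.2  3. ] w 12.6 60.4
```

Request:
{"op": "servo_tool", "data": {"commands": [[[255, 0, 0, -0.01, 0, 0, 0], [255, 0, 0, -0.02, 0, 0, 0], [255, 0, 0, -0.02, 0, 0, 0], [255, 0, 0, -0.02, 0, 0, 0], [255, 0, 0, -0.02, 0, 0, 0], [255, 0, 0, 0, 0, 0, 0]]]}}

```text
clock: 5.55
position: [485.1, -207.1, 81.3]
ee_rot: [0.99, -0.138, 0.004, 0.0]
contact_force: [0.2, 0.3, -1.0]
gripper_width: 12.6
grasp_force: 59.8
```

```bash
python3 -c "
from h import *
go(505,170,78,101.1)
d=load('w3');"
```

```text
clock 5.55 pos [ 485.1 -207.1   81.3] yaw -105.82 shift mm [ -83.7 -368.2    2.8] turn az -26.924220615118315 tilt z [ 0.0077 -0.0017 -1.    ] F [ 0.2  0.3 -1. ] w 12.6 59.8
```

View pics/w3.png

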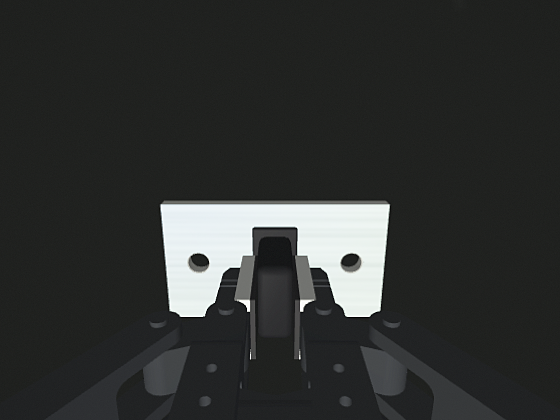

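The wrist view shows the pads on both sides of the bar and the plate held square, with holes at (198.5,262) and (350.5,262). I'll carry it over to the clamp.

Request:
{"op": "servo_tool", "data": {"commands": [[[255, -0.006, -0.02, 0, 0, 0, 0], [255, -0.006, -0.0268, 0, 0, 0, 0], [255, -0.006, -0.0268, 0, 0, 0, 0], [255, -0.006, -0.0268, 0, 0, 0, 0], [255, -0.006, -0.0268, 0, 0, 0, 0], [255, -0.006, -0.0268, 0, 0, 0, 0], [255, -0.006, -0.0268, 0, 0, 0, 0], [255, -0.006, -0.0268, 0, 0, 0, 0], [255, -0.006, -0.0268, 0, 0, 0, 0], [255, -0.006, -0.0268, 0, 0, 0, 0]]]}}

```text
clock: 6.38
position: [495.1, 62.2, 76.3]
ee_rot: [0.99, -0.138, -0.001, 0.0]
contact_force: [1.0, -0.2, -1.9]
gripper_width: 12.7
grasp_force: 59.7
```

Request:
{"op": "servo_tool", "data": {"commands": [[[255, -0.006, -0.0268, 0, 0, 0, 0], [255, -0.006, -0.0268, 0, 0, 0, 0], [255, -0.006, -0.0268, 0, 0, 0, 0], [255, -0.006, -0.0268, 0, 0, 0, 0], [255, 0, 0, 0, 0, 0, -5], [255, 0, 0, 0, 0, 0, -6], [255, 0, 0, 0, 0, 0, -6], [255, 0, 0, 0, 0, 0, -6], [255, 0, 0, 0, 0, 0, -4], [255, 0, 0, 0, 0, 0, 0]]]}}

```text
clock: 7.22
position: [501.5, 170.3, 76.1]
ee_rot: [0.995, 0.097, -0.001, 0.0]
contact_force: [0.4, 0.6, -1.8]
gripper_width: 12.8
grasp_force: 59.8
```

Request:
{"op": "servo_tool", "data": {"commands": [[[255, 0, 0, 0, 0, 0, 0], [255, 0, 0, 0, 0, 0, 0], [255, 0, 0, 0, 0, 0, 0]]]}}

```text
clock: 7.47
position: [502.2, 170.6, 76.9]
ee_rot: [0.995, 0.096, -0.0, 0.0]
contact_force: [-0.2, 0.2, -1.6]
gripper_width: 12.8
grasp_force: 59.7
```

```bash
python3 -c "
from h import *
d=snap('wrist','w4'); go(505,170,78,101.1); print(proj(d,np.array([542.3,213.4,34])),proj(d,np.array([555.9,144.3,34])))"
```

```text
clock 7.52 pos [502.3 170.7  77. ] yaw -78.92 shift mm [ 2.5  1.2 -1. ] turn az -0.02495957156907025 tilt z [-4.e-04 -2.e-04 -1.e+00] F [-0.5  0.7 -1.8] w 12.8 59.7
[212.97325202 139.08488744] [335.83807504 138.77604002]
```

View pics/w4.png

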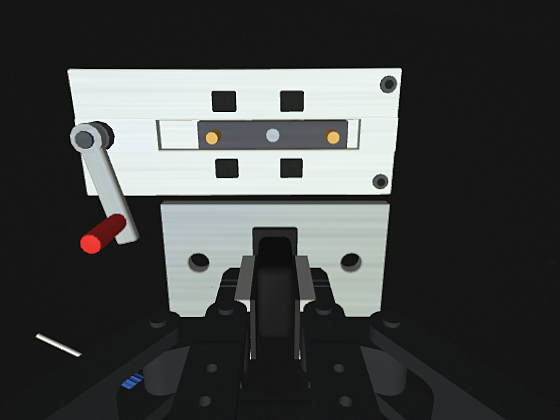

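The wrist view shows both studs, at about (211.5,137.5) and (333.5,137), and both plate holes, at (198.5,262) and (350.5,262). I'll refine these in code.

```bash
python3 - <<'E'
from h import *
d=load("w4"); f=cv2.imread("pics/w4.png"); hsv=cv2.cvtColor(f,cv2.COLOR_BGR2HSV); g=cv2.cvtColor(f,cv2.COLOR_BGR2GRAY)
def cen(m,x0,y0,x1,y1):
    n,l,s,c=cv2.connectedComponentsWithStats(m[y0:y1,x0:x1].astype(np.uint8)); i=1+np.argmax(s[1:,4]); return c[i]+[x0,y0],s[i]
yel=(hsv[...,0]<30)&(hsv[...,1]>110)&(hsv[...,2]>170)
dark=g<120
S=[cen(yel,200,125,225,150),cen(yel,320,125,347,150)]
H=[cen(dark,180,245,218,280),cen(dark,332,245,370,280)]
P=[cen(dark,*b) for b in[(205,85,243,117),(273,85,311,117),(209,152,245,183),(276,152,308,183)]]
print(S,H,[p[0] for p in P])
s=[unproj(d,*p[0],34) for p in S]
pd=np.mean([unproj(d,*p[0],24) for p in P],0)
for nm,zz in(("top95",95.3),("mid",92.3)):
    h=[unproj(d,*p[0],zz) for p in H]
    print(nm,np.mean(h,0).round(2),np.linalg.norm(h[0]-h[1]).round(2),np.degrees(np.arctan2(*(h[0]-h[1])[[1,0]])).round(2))
ax=s[0]-s[1];m=np.mean(s,0); L=np.linalg.norm(ax);ax/=L; ay=np.array([-ax[1],ax[0],0])
print("studs",m.round(2),L,np.degrees(np.arctan2(ax[1],ax[0])),"pads",pd.round(2),"off",(m-pd)@ax,(m-pd)@ay)
p0=unproj(d,88,138,38.5);print("pivot",p0, "pin top",unproj(d,90,244,74.5))
go(502,170,77,101.1)
E
```

```text
[(array([211.24778761, 137.68141593]), array([  6,   7,  12,  12, 113], dtype=int32)), (array([332.89565217, 137.11304348]), array([  7,   6,  12,  13, 115], dtype=int32))] [(array([198.26213592, 262.18770227]), array([  8,   8,  21,  19, 309], dtype=int32)), (array([350.48039216, 262.16013072]), array([  8,   8,  21,  19, 306], dtype=int32))] [array([223.5, 101. ]), array([291.47695391, 100.98196393]), array([226.33878505, 167.94626168]), array([290.81775701, 167.88785047])]
top95 [501.89 169.65  95.3 ] 69.33 101.01
mid [500.48 169.38  92.3 ] 70.65 101.01
studs [549.7  180.33  34.  ] 69.6458744494714 101.26010374645044 pads [548.11 188.62  24.  ] off -8.440230741606403 0.06263067652853199
pivot [530.11431356 281.09077215  38.5       ] pin top [484.38751179 261.15865546  74.5       ]
clock 7.52 pos [502.3 170.7  77. ] yaw -78.92 shift mm [-0.4  0.6  0. ] turn az -0.02495957156907025 tilt z [-4.e-04 -2.e-04 -1.e+00] F [-0.5  0.7 -1.8] w 12.8 59.7
```

Request:
{"op": "servo_tool", "data": {"commands": [[[255, 0.0165, -0.0004, 0, 0, 0, 0], [255, 0.0165, -0.0004, 0, 0, 0, 0], [255, 0.0165, -0.0004, 0, 0, 0, -0.2], [255, 0, 0, 0.015, 0, 0, 0], [255, 0, 0, 0.015, 0, 0, 0], [255, 0, 0, 0.012, 0, 0, 0], [255, 0, 0, 0.003, 0, 0, 0], [255, 0, 0, 0, 0, 0, 0], [255, 0, 0, 0, 0, 0, 0], [255, 0, 0, 0, 0, 0, 0]]]}}

```text
clock: 8.35
position: [551.5, 181.9, 33.2]
ee_rot: [0.995, 0.099, 0.001, -0.0]
contact_force: [-0.3, 0.2, -1.9]
gripper_width: 12.4
grasp_force: 59.8
```

```bash
python3 - <<'E'
from h import *
snap('wrist','w5'); snap('scene','s5',(180,150,280,225),6); go(549.7,180.3,21,101.2)
E
```

```text
clock 8.45 pos [551.4 181.9  33.2] yaw -78.67 shift mm [-2.   1.3 12.2] turn az 0.13408886277102283 tilt z [ 0.0017  0.001  -1.    ] F [ 0.4  0.2 -2.3] w 12.5 59.8
```

Request:
{"op": "servo_tool", "data": {"commands": [[[255, 0, 0, 0.004, 0, 0, 0], [255, 0, 0, 0.004, 0, 0, 0], [255, 0, 0, 0.001, 0, 0, 0], [255, 0, 0, 0, 0, 0, 0], [255, 0, 0, 0, 0, 0, 0]]]}}

```text
clock: 8.87
position: [550.7, 181.4, 23.0]
ee_rot: [0.995, 0.099, -0.0, 0.0]
contact_force: [-0.4, -0.7, -0.8]
gripper_width: 12.7
grasp_force: 59.8
```

Request:
{"op": "servo_tool", "data": {"commands": [[[255, 0, 0, 0.001, 0, 0, 0], [255, 0, 0, 0, 0, 0, 0], [255, 0, 0, 0, 0, 0, 0]]]}}

```text
clock: 9.12
position: [550.8, 181.5, 22.2]
ee_rot: [0.995, 0.099, -0.0, 0.0]
contact_force: [-0.5, -0.1, -1.3]
gripper_width: 12.4
grasp_force: 59.8
```

Request:
{"op": "servo_tool", "data": {"commands": [[[255, 0, 0, 0.001, 0, 0, 0], [255, 0, 0, 0, 0, 0, 0], [255, 0, 0, 0, 0, 0, 0]]]}}

```text
clock: 9.37
position: [550.8, 181.5, 21.2]
ee_rot: [0.995, 0.099, -0.0, 0.0]
contact_force: [-0.4, -0.1, -2.1]
gripper_width: 12.6
grasp_force: 59.8
```

Request:
{"op": "servo_tool", "data": {"commands": [[[255, 0, 0, 0.001, 0, 0, 0], [255, 0, 0, 0, 0, 0, 0], [255, 0, 0, 0, 0, 0, 0]]]}}

```text
clock: 9.62
position: [550.7, 181.5, 20.1]
ee_rot: [0.995, 0.099, -0.0, 0.0]
contact_force: [0.2, -0.0, -1.4]
gripper_width: 12.6
grasp_force: 59.8
```

Request:
{"op": "servo_tool", "data": {"commands": [[[255, 0, 0, 0.001, 0, 0, 0], [255, 0, 0, 0, 0, 0, 0], [255, 0, 0, 0, 0, 0, 0]]]}}

```text
clock: 9.87
position: [550.7, 181.5, 19.1]
ee_rot: [0.995, 0.099, -0.0, 0.0]
contact_force: [0.1, 0.3, -1.4]
gripper_width: 13.1
grasp_force: 59.8
```

Request:
{"op": "servo_tool", "data": {"commands": [[[255, 0, 0, 0.001, 0, 0, 0], [255, 0, 0, 0, 0, 0, 0], [255, 0, 0, 0, 0, 0, 0]]]}}

```text
clock: 10.12
position: [550.7, 181.5, 18.1]
ee_rot: [0.995, 0.099, -0.0, 0.0]
contact_force: [-0.4, -0.4, -2.1]
gripper_width: 12.8
grasp_force: 59.8
```

Request:
{"op": "servo_tool", "data": {"commands": [[[255, 0, 0, 0.001, 0, 0, 0], [255, 0, 0, 0, 0, 0, 0], [255, 0, 0, 0, 0, 0, 0]]]}}

```text
clock: 10.37
position: [550.7, 181.5, 17.1]
ee_rot: [0.995, 0.099, -0.0, 0.0]
contact_force: [-0.7, 0.0, -2.0]
gripper_width: 12.8
grasp_force: 59.8
```

Request:
{"op": "servo_tool", "data": {"commands": [[[255, 0, 0, 0.001, 0, 0, 0], [255, 0, 0, 0, 0, 0, 0], [255, 0, 0, 0, 0, 0, 0]]]}}

```text
clock: 10.62
position: [550.8, 181.5, 16.1]
ee_rot: [0.995, 0.099, -0.0, 0.0]
contact_force: [-0.4, -0.1, -1.4]
gripper_width: 12.3
grasp_force: 59.8
```

Request:
{"op": "servo_tool", "data": {"commands": [[[255, 0, 0, 0.001, 0, 0, 0], [255, 0, 0, 0, 0, 0, 0], [255, 0, 0, 0, 0, 0, 0]]]}}

```text
clock: 10.87
position: [550.7, 181.5, 15.1]
ee_rot: [0.995, 0.099, -0.0, 0.0]
contact_force: [0.1, 0.4, -1.7]
gripper_width: 12.7
grasp_force: 59.8
```

Request:
{"op": "servo_tool", "data": {"commands": [[[255, 0, 0, 0.001, 0, 0, 0], [255, 0, 0, 0, 0, 0, 0], [255, 0, 0, 0, 0, 0, 0]]]}}

```text
clock: 11.12
position: [550.7, 181.5, 14.1]
ee_rot: [0.995, 0.099, -0.0, 0.0]
contact_force: [-0.1, -0.4, -1.6]
gripper_width: 12.8
grasp_force: 59.8
```

Request:
{"op": "servo_tool", "data": {"commands": [[[255, 0, 0, 0.001, 0, 0, 0], [255, 0, 0, 0, 0, 0, 0], [255, 0, 0, 0, 0, 0, 0]]]}}

```text
clock: 11.37
position: [550.7, 181.5, 13.1]
ee_rot: [0.995, 0.099, -0.0, 0.0]
contact_force: [0.4, 0.5, -2.0]
gripper_width: 12.9
grasp_force: 59.8
```

Request:
{"op": "servo_tool", "data": {"commands": [[[255, 0, 0, 0.001, 0, 0, 0], [255, 0, 0, 0, 0, 0, 0], [255, 0, 0, 0, 0, 0, 0]]]}}

```text
clock: 11.62
position: [550.7, 181.5, 12.1]
ee_rot: [0.995, 0.099, -0.0, 0.0]
contact_force: [0.0, 0.0, -1.6]
gripper_width: 12.6
grasp_force: 59.8
```

Request:
{"op": "servo_tool", "data": {"commands": [[[255, 0, 0, 0.001, 0, 0, 0], [255, 0, 0, 0, 0, 0, 0], [255, 0, 0, 0, 0, 0, 0]]]}}

```text
clock: 11.87
position: [551.0, 181.6, 11.5]
ee_rot: [0.995, 0.099, 0.0, -0.0]
contact_force: [-1.2, 0.0, -0.2]
gripper_width: 13.0
grasp_force: 60.0
```

```bash
python3 - <<'E'
from h import *
snap('wrist','w6'); go(549.7,180.3,21,101.2)
E
```

```text
clock 11.92 pos [550.9 181.6  11.5] yaw -78.66 shift mm [-1.5  1.  -9.5] turn az 0.1363701511279487 tilt z [ 4.e-04  1.e-04 -1.e+00] F [ 0.1 -0.  -0.1] w 12.7 60.0
```

View pics/w6.png

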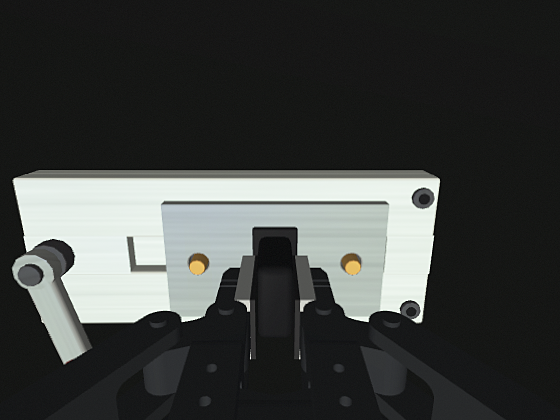

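The plate is seated: both studs stand through the holes, at (198,264) and (352,264), and contact was felt at pad height. I'll release it and rise.

Request:
{"op": "servo_tool", "data": {"commands": [[[150, 0, 0, 0, 0, 0, 0], [100, 0, 0, 0, 0, 0, 0], [100, 0, 0, 0, 0, 0, 0], [100, 0, 0, 0, 0, 0, 0], [100, 0, 0, -0.01, 0, 0, 0], [100, 0, 0, -0.02, 0, 0, 0], [100, 0, 0, -0.03, 0, 0, 0], [100, 0, 0, -0.03, 0, 0, 0], [255, 0, 0, 0, 0, 0, 0], [255, 0, 0, 0, 0, 0, 0]]]}}

```text
clock: 12.75
position: [552.2, 182.4, 104.2]
ee_rot: [0.995, 0.099, 0.003, -0.001]
contact_force: [-0.7, -0.2, -1.5]
gripper_width: 28.8
grasp_force: 0.0
```

```bash
python3 - <<'E'
from h import *
# base frame from seated plate: studs in w6 vs TCP; use wrist estimates in w4
s=arm.read_state(); print(s["joints"].round(2))
yw=101.26; a=np.radians(yw); ax=np.array([np.cos(a),np.sin(a),0]); ay=np.array([-ax[1],ax[0],0])
o=np.array([548.1,188.6,0]); piv=o+96*ax; pin=np.array([484.4,261.2,0])
d4=load("w4"); 
print("pivot geo",piv, "pivot seen",unproj(d4,88,138,38.5))
r=pin-piv; th=np.arctan2(r@ay,r@ax); print("pin R",np.linalg.norm(r),"theta",np.degrees(th))
pin=piv+50*(np.cos(th)*ax+np.sin(th)*ay); t=-np.sin(th)*ax+np.cos(th)*ay
print("pin",pin,"tangent yaw",np.degrees(np.arctan2(t[1],t[0])))
tgt=pin-26*t; print("start pt",tgt)
# tool x yaw must be tangent yaw -> tool y yaw = tangent-90
go(tgt[0],tgt[1],100,np.degrees(np.arctan2(t[1],t[0]))-90)
E
```

```text
[ 0.6   0.39 -0.23  0.   -0.94  1.17]
pivot geo [529.35489616 282.75211671   0.        ] pivot seen [530.11431356 281.09077215  38.5       ]
pin R 49.85415151572473 theta 104.35382557685739
pin [484.2684843  261.13694921   0.        ] tangent yaw -64.3861744231426
start pt [473.0285972  284.58188338   0.        ]
clock 12.75 pos [552.2 182.4 104.2] yaw -78.66 shift mm [ -57.5 -115.7    4.1] turn az 75.72427230642795 tilt z [ 0.005   0.0032 -1.    ] F [-0.7 -0.2 -1.5] w 28.8 0.0
```

Request:
{"op": "servo_tool", "data": {"commands": [[[255, -0.0144, -0.029, 0, 0, 0, 0], [255, -0.0144, -0.029, 0, 0, 0, 0], [255, -0.0144, -0.029, 0, 0, 0, 0], [255, -0.0144, -0.029, 0, 0, 0, 0], [255, 0, 0, 0, 0, 0, 6], [255, 0, 0, 0, 0, 0, 7], [255, 0, 0, 0, 0, 0, 7], [255, 0, 0, 0, 0, 0, 7], [255, 0, 0, 0, 0, 0, 7], [255, 0, 0, 0, 0, 0, 7]]]}}

```text
clock: 13.58
position: [470.8, 283.4, 100.2]
ee_rot: [0.966, -0.259, -0.001, 0.001]
contact_force: [-0.2, 0.4, 0.3]
gripper_width: -0.5
grasp_force: 0.0
```

Request:
{"op": "servo_tool", "data": {"commands": [[[255, 0, 0, 0, 0, 0, 7], [255, 0, 0, 0, 0, 0, 7], [255, 0, 0, 0, 0, 0, 7], [255, 0, 0, 0, 0, 0, 7], [255, 0, 0, 0, 0, 0, 7], [255, 0, 0, 0, 0, 0, 0], [255, 0, 0, 0, 0, 0, 0]]]}}

```text
clock: 14.17
position: [471.1, 283.5, 100.5]
ee_rot: [0.846, -0.534, -0.0, 0.001]
contact_force: [-0.1, 0.0, 0.4]
gripper_width: 0.2
grasp_force: 0.0
```

```bash
python3 - <<'E'
from h import *
d=snap('wrist','w7'); go(473,284.6,17,-154.4); print(arm.read_state()["joints"].round(2))
print(proj(d,np.array([484.3,261.1,74.5])))
f=cv2.imread('pics/w7.png').astype(int); m=(f[...,2]>150)&(f[...,1]<80); ys,xs=np.where(m); print(len(xs),xs.mean(),ys.mean(),ys.min(),ys.max(),xs.min(),xs.max())
n,l,s,c=cv2.connectedComponentsWithStats(((f[...,2]>210)&(f[...,1]<80)).astype(np.uint8)); print(s,c)
E
```

```text
clock 14.22 pos [471.2 283.6 100.7] yaw -154.51 shift mm [-0.1 -2.2 83.7] turn az -0.11108876598979123 tilt z [-1.e-03 -9.e-04 -1.e+00] F [-0.6 -0.   0. ] w 0.4 0.0
[ 0.84  0.35 -0.31 -0.   -0.91 -0.39]
[270.71437381 183.98703919]
270 271.1925925925926 184.5 176 193 262 280
[[     0      0    560    420 234954]
 [   263    176     18     18    246]] [[279.50852933 209.52619662]
 [271.35365854 184.4796748 ]]
```

View pics/w7.png

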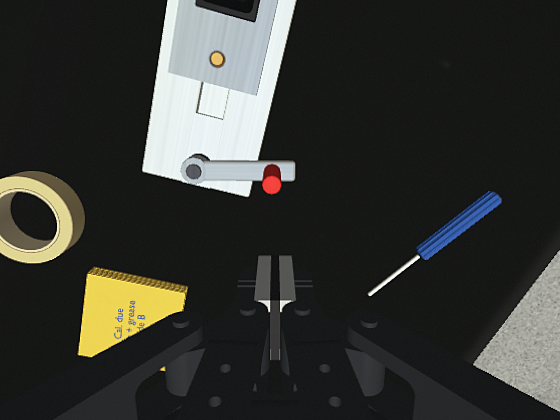

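The wrist view shows the latch arm level in the image, with the pin top at (271,184) directly ahead of the closed fingers. I'll descend beside the pin and sweep round the pivot.

Request:
{"op": "servo_tool", "data": {"commands": [[[255, 0, -0.002, 0.02, 0, 0, 0], [255, 0, 0, 0.02, 0, 0, 0], [255, 0, 0, 0.02, 0, 0, 0], [255, 0, 0, 0.015, 0, 0, 0], [255, 0, 0, 0.009, 0, 0, 0], [255, 0, 0, 0, 0, 0, 0], [255, 0.003, 0, 0, 0, 0, 0], [255, 0.003, 0, 0, 0, 0, 0], [255, 0.003, 0, 0, 0, 0, 0], [255, 0, 0, 0, 0, 0, 0]]]}}

```text
clock: 15.05
position: [477.9, 276.6, 18.2]
ee_rot: [0.845, -0.535, 0.0, -0.001]
contact_force: [-0.2, -0.2, 0.6]
gripper_width: -0.3
grasp_force: 0.0
```

```bash
python3 - <<'E'
from h import *
# per-row rigid rotation by 5 deg CCW about pivot, expressed in tool frame
go(473,284.6,17,-154.4)
s=arm.read_state(); r=R.from_quat(s["ee_rot"]); piv=np.array([529.7,282,0])
p=s["position"].copy(); v=r.inv().apply((piv-p)*[1,1,0]); print("pivot in tool",v)
a=np.radians(5); q=p-piv; q2=R.from_rotvec([0,0,a]).apply(q)+piv; print("row shift",r.inv().apply(q2-p))
E
```

```text
clock 15.05 pos [477.9 276.6  18.2] yaw -154.69 shift mm [-9.3  1.   1.2] turn az -0.293360652314135 tilt z [ 0.0014  0.0014 -1.    ] F [-0.2 -0.2  0.6] w -0.3 0.0
pivot in tool [ 17.28135306 -49.16147282   0.07850346]
row shift [ 4.35046982  1.31908745 -0.00534083]
```

Request:
{"op": "servo_tool", "data": {"commands": [[[255, 0.00347, 0.0011, 0, 0, 0, -4], [255, 0.00347, 0.0011, 0, 0, 0, -4], [255, 0.00347, 0.0011, 0, 0, 0, -4], [255, 0.00347, 0.0011, 0, 0, 0, -4], [255, 0.00347, 0.0011, 0, 0, 0, -4], [255, 0.00347, 0.0011, 0, 0, 0, -4], [255, 0.00347, 0.0011, 0, 0, 0, -4], [255, 0.00347, 0.0011, 0, 0, 0, -4], [255, 0.00347, 0.0011, 0, 0, 0, -4], [255, 0.00347, 0.0011, 0, 0, 0, -4]]]}}

```text
clock: 15.88
position: [493.2, 244.9, 18.0]
ee_rot: [0.977, -0.212, 0.0, -0.001]
contact_force: [-0.0, 0.4, -0.6]
gripper_width: 0.1
grasp_force: 0.4
```

Request:
{"op": "servo_tool", "data": {"commands": [[[255, 0, 0, 0, 0, 0, 0], [255, 0, 0, 0, 0, 0, 0]]]}}

```text
clock: 16.05
position: [493.0, 244.5, 17.7]
ee_rot: [0.977, -0.215, 0.0, -0.0]
contact_force: [-0.8, -0.9, 0.1]
gripper_width: 0.0
grasp_force: 0.0
```

```bash
cat >> h.py <<'E'
def red(n):
    d=snap('wrist',n); f=d["frame"].astype(int); m=((f[...,2]>180)&(f[...,1]<90)).astype(np.uint8)
    k,l,s,c=cv2.connectedComponentsWithStats(m); i=1+np.argmax(s[1:,4]); q=unproj(d,*c[i],74.5)
    o=np.array([548.1,188.6,0])
    a=np.radians(101.26); ax=np.array([np.cos(a),np.sin(a),0]); ay=np.array([-ax[1],ax[0],0]); r=q-(o+96*ax)
    print("red",s[i],c[i],"world",q.round(1),"R",np.linalg.norm(r[:2]).round(1),"theta",np.degrees(np.arctan2(r@ay,r@ax)).round(1))
    t=r
E
python3 - <<'E'
from h import *
red('w8'); go(473,284.6,17,-154.4)
s=arm.read_state(); r=R.from_quat(s["ee_rot"]); print(r.inv().apply((np.array([529.7,282,0])-s["position"])*[1,1,0]))
E
```

```text
red [259 248  29  28 602] [273.22425249 261.49833887] world [509.8 236.6  74.5] R 50.1 theta 145.7
clock 16.1 pos [492.8 244.6  17.6] yaw -114.77 shift mm [-34.8 -28.    0.6] turn az 39.626531759969694 tilt z [ 5.e-04  5.e-04 -1.e+00] F [-0.3  0.1 -0.1] w 0.4 0.0
[ 1.78096429e+01 -4.94031656e+01  3.73285660e-02]
```

Request:
{"op": "servo_tool", "data": {"commands": [[[255, 0.00347, 0.0011, 0, 0, 0, -4], [255, 0.00347, 0.0011, 0, 0, 0, -4], [255, 0.00347, 0.0011, 0, 0, 0, -4], [255, 0.00347, 0.0011, 0, 0, 0, -4], [255, 0.00347, 0.0011, 0, 0, 0, -4], [255, 0.00347, 0.0011, 0, 0, 0, -4], [255, 0.00347, 0.0011, 0, 0, 0, -4], [255, 0, 0, 0, 0, 0, 0], [255, 0, 0, 0, 0, 0, 0]]]}}

```text
clock: 16.85
position: [514.5, 231.9, 17.3]
ee_rot: [1.0, 0.028, 0.0, -0.0]
contact_force: [0.5, 0.4, 0.0]
gripper_width: -0.3
grasp_force: 0.0
```

```bash
python3 - <<'E'
from h import *
red('w9'); go(473,284.6,17,-154.4)
E
```

```text
red [257 249  30  28 608] [271.58881579 262.44078947] world [532.5 232.9  74.5] R 49.9 theta 172.3
clock 16.9 pos [514.4 231.9  17.3] yaw -86.8 shift mm [-38.3 -55.    0.3] turn az 67.60487000677935 tilt z [ 1.e-04 -0.e+00 -1.e+00] F [-0.3  0.4 -0.4] w -0.1 0.0
```

Request:
{"op": "servo_tool", "data": {"commands": [[[255, 0.00174, 0.0006, 0, 0, 0, -2], [255, 0.00174, 0.0006, 0, 0, 0, -2], [255, 0, 0, 0, 0, 0, 0], [255, 0, 0, 0, 0, 0, 0]]]}}

```text
clock: 17.23
position: [517.9, 231.0, 17.2]
ee_rot: [0.998, 0.063, 0.0, 0.0]
contact_force: [0.2, -0.6, -0.3]
gripper_width: -0.3
grasp_force: 0.1
```

Request:
{"op": "servo_tool", "data": {"commands": [[[255, 0.00174, 0.0006, 0, 0, 0, -2], [255, 0, 0, 0, 0, 0, 0], [255, 0, 0, 0, 0, 0, 0]]]}}

```text
clock: 17.48
position: [519.7, 230.5, 17.2]
ee_rot: [0.997, 0.08, -0.0, 0.0]
contact_force: [0.2, -0.1, -0.1]
gripper_width: 0.0
grasp_force: 0.2
```

Request:
{"op": "servo_tool", "data": {"commands": [[[255, 0.001, 0, 0, 0, 0, -1], [255, 0, 0, 0, 0, 0, 0], [255, 0, 0, 0, 0, 0, 0]]]}}

```text
clock: 17.73
position: [520.6, 230.5, 17.2]
ee_rot: [0.996, 0.09, -0.0, 0.0]
contact_force: [-0.6, -0.1, 0.7]
gripper_width: 0.0
grasp_force: 0.4
```

Request:
{"op": "servo_tool", "data": {"commands": [[[255, 0.001, 0, 0, 0, 0, -1], [255, 0, 0, 0, 0, 0, 0], [255, 0, 0, 0, 0, 0, 0]]]}}

```text
clock: 17.98
position: [521.8, 230.7, 17.1]
ee_rot: [0.995, 0.099, -0.0, 0.0]
contact_force: [-1.1, -1.0, 0.3]
gripper_width: -0.3
grasp_force: 0.4
```

```bash
python3 - <<'E'
from h import *
red('w10'); go(473,284.6,17,-154.4)
E
```

```text
red [258 251  30  27 607] [272.56507414 263.72487644] world [539.  233.8  74.5] R 49.9 theta 179.9
clock 18.03 pos [521.8 230.8  17.1] yaw -78.68 shift mm [-37.3 -62.4   0.1] turn az 75.71845313044065 tilt z [-2.e-04 -1.e-04 -1.e+00] F [-0.7 -0.2 -0.5] w -0.1 0.4
```

Now at about 180° with no stop force yet, so I'll keep going in 1 mm steps.

Request:
{"op": "servo_tool", "data": {"commands": [[[255, 0.001, 0, 0, 0, 0, 0], [255, 0, 0, 0, 0, 0, 0], [255, 0, 0, 0, 0, 0, 0]]]}}

```text
clock: 18.28
position: [522.3, 230.8, 17.1]
ee_rot: [0.995, 0.099, -0.001, 0.0]
contact_force: [-1.9, -1.4, 0.6]
gripper_width: 0.1
grasp_force: 1.2
```

Request:
{"op": "servo_tool", "data": {"commands": [[[255, 0.001, 0, 0, 0, 0, 0], [255, 0, 0, 0, 0, 0, 0], [255, 0, 0, 0, 0, 0, 0]]]}}

```text
clock: 18.53
position: [522.4, 230.7, 17.0]
ee_rot: [0.995, 0.099, -0.001, 0.001]
contact_force: [-5.0, -0.9, 2.8]
gripper_width: -0.2
grasp_force: 2.7
```

Request:
{"op": "servo_tool", "data": {"commands": [[[255, 0.001, 0, 0, 0, 0, 0], [255, 0, 0, 0, 0, 0, 0], [255, 0, 0, 0, 0, 0, 0]]]}}

```text
clock: 18.78
position: [522.4, 230.6, 17.0]
ee_rot: [0.995, 0.098, -0.002, 0.001]
contact_force: [-7.2, -0.3, 4.2]
gripper_width: -0.1
grasp_force: 3.8
```

```bash
python3 - <<'E'
from h import *
red('w11'); go(473,284.6,17,-154.4)
E
```

```text
red [258 252  29  27 604] [272.11258278 264.83112583] world [539.6 234.   74.5] R 49.9 theta -179.5
clock 18.83 pos [522.4 230.7  17. ] yaw -78.69 shift mm [-37.9 -62.6   0.1] turn az 75.70811776446503 tilt z [-0.0044 -0.0021 -1.    ] F [-7.4 -0.7  4.7] w 0.5 3.8
```

The force rises while the position stalls, so the latch is at its stop. I'll back off, rise and take a last look.

Request:
{"op": "servo_tool", "data": {"commands": [[[255, -0.003, 0, 0, 0, 0, 0], [255, -0.008, 0, 0, 0, 0, 0], [255, -0.012, 0, 0, 0, 0, 0], [255, -0.01, 0, -0.01, 0, 0, 0], [255, -0.01, 0, -0.03, 0, 0, 0], [255, -0.01, 0, -0.03, 0, 0, 0], [255, 0, 0, -0.03, 0, 0, 0], [255, 0, 0, 0, 0, 0, 0], [255, 0, 0, 0, 0, 0, 0], [255, 0, 0, 0, 0, 0, 0]]]}}

```text
clock: 19.67
position: [472.6, 221.1, 117.1]
ee_rot: [0.995, 0.099, 0.0, -0.0]
contact_force: [-0.0, -0.5, -1.3]
gripper_width: -0.2
grasp_force: 0.0
```

```bash
python3 - <<'E'
from h import *
red('w12'); go(473,284.6,17,-154.4)
a=cv2.resize(cv2.imread('pics/w12.png'),(400,300)); 
b=cams.get_image('scene')["frame"]; c=cv2.resize(b[140:260,170:360],(400,253)); 
t=cams.get_image('top')["frame"]; e=cv2.resize(t[130:290,130:400],(400,237))
o=np.zeros((553,800,3),np.uint8); o[:300,:400]=a; o[:253,400:]=c; o[300:537,400:]=e
cv2.imwrite('pics/fin.png',o)
E
```

```text
red [265  94  18  19 265] [273.87169811 103.4       ] world [538.8 233.7  74.5] R 49.9 theta 179.6
clock 19.72 pos [472.4 220.7 116.4] yaw -78.69 shift mm [ 13.2 -62.5  99.4] turn az 75.71375643432503 tilt z [-8.e-04 -4.e-04 -1.e+00] F [-0.5 -0.6  0.4] w 0.2 0.0
```

View pics/fin.png

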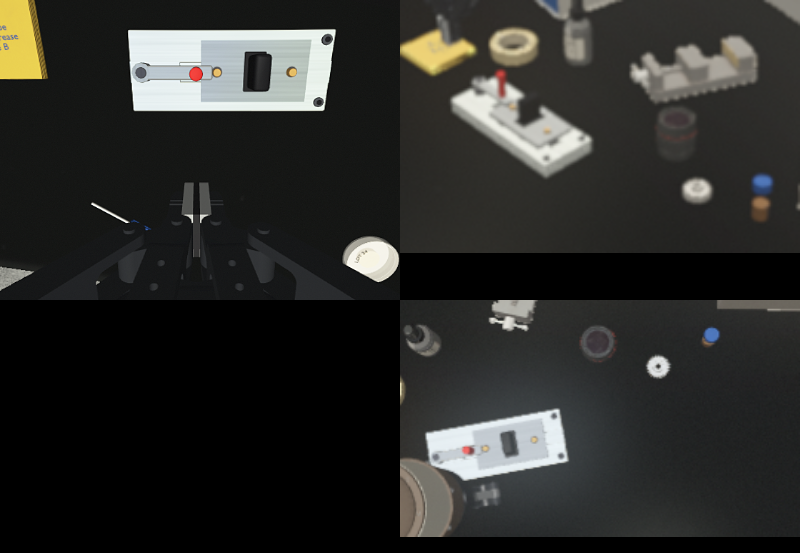

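The last picture shows the plate flat with both studs through it and the latch along the base axis over the plate's end, pin at about (196,74). The gear, vial and lens are where they were.

```bash
python3 -c "
from bench import ticket
print(ticket.job_done())"
```

```text
the job is handed in; nothing more can be done
None
```

I handed the job in at about 20 s on the robot's clock: the clamp plate sits flat on the pads with both studs through its holes, the latch is shut against its stop, and the gear, vial and lens were not disturbed.

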